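Hold the clip open on the stock card

TASK

Slide the steel card stand across the bench, without lifting it, until its base plate lies wholly inside the yellow-and-black tape outline. Then squeeze the handles of the orange spring clip, take it off its perch and bring it down over the top edge of the white card, near the middle of that edge, so that the wide-open jaws gape around the card with one jaw on each side and neither touching it. Finish while holding it squeezed open there, ready for a colleague to slip in the picking slip (do not let the clip close or let go), and leave the other things on the bench where they are.

Things in the scene. Friction and masses are not known exactly. Their poses are not given: they have to be found in the camera images.
- outline: Rectangle of yellow-and-black tape on the bench, inner opening 190 mm (its x) by 150 mm (its y), tape 20 mm wide, flat (nothing to catch on). Origin at the centre, on the bench.
- stand: Loose card stand, about 0.5 kg: steel base plate 150 (x) x 110 (y) x 8 mm lying on the bench, with a black grip block and an upright white card fixed on it. Origin at the centre of the plate's underside, z up. It fits the outline with its x along the outline's x, with 20 mm to spare all round.
- stand_block (a point): Centre of the stand's black grip block, which is 40 (x) x 24 (y) x 40 mm high and stands on the plate (from 8 to 48 mm above the bench), 35 mm to -x of the plate's centre; pinch it across its 24 mm (stand y) to drag the stand. The card stands 90 mm to +x of it.
- card_edge (a point): Middle of the top edge of the stand's white card, 93 mm above the bench, 55 mm to +x of the plate's centre; axes as the stand's. The card is rigid, 3 mm thick (x), 100 mm wide (y); below its top edge 75 mm of it are free before the black foot strip.
- stand_corner0 (a point): bottom corner of the card stand's plate, at +75, +55 mm (in the stand's own x, y)
- stand_corner1 (a point): bottom corner of the card stand's plate, at +75, -55 mm (in the stand's own x, y)
- stand_corner2 (a point): bottom corner of the card stand's plate, at -75, +55 mm (in the stand's own x, y)
- stand_corner3 (a point): bottom corner of the card stand's plate, at -75, -55 mm (in the stand's own x, y)
- perch: Fixed clip perch: grey base 80 x 70 x 12 mm with an upright steel blade 6 mm thick (x), 50 mm wide (y), its top 75 mm above the bench. The clip starts clamped on the blade. Origin at the centre of the underside.
- clip_grip (a point): Centre of the two handles of the orange spring clip (70 g, 24 mm wide along y), upright, handles up, jaws down; x: the way handles and jaws open; z up. 33 mm above the hinge pin. The handles reach 17 mm above and 28 mm below it; over their outsides they measure about 52 mm at the top, 41 mm here, 26 mm at the foot; fully squeezed they are parallel, 22 mm, against a stop.
- clip_tip_a (a point): Inner face of jaw a's rubber pad, at -x of the clip, 40 mm below the pin; pad and jaw end 5 mm lower. Fully squeezed, both pads stand about 26 mm apart, this point about 38 mm and the lowest point of the jaw about 43 mm below the pin. The pin's barrel (radius 6 mm) is the bottom of the mouth.
- clip_tip_b (a point): The same point on jaw b, at +x of the clip.
- clip_jaw (a joint): Opening of the clip in rad: 0 with the pads 3 mm apart, about 0.09 clamped on the blade, 0.60 fully squeezed. The handles need about 5 N to start and 8 N to stay fully squeezed (grip with 15 to 40 N); the spring closes it when released. Jaw b turns on the pin relative to half a; squeezed between two fingers, both halves turn equally about the middle.
- tape_roll: Bystander, leave it where it is; origin at the centre of its underside. Roll of yellow tape, 90 mm across, 40 mm high.
- bolt_jar: Bystander, leave it where it is; origin at the centre of its underside. Jar with a red cap, 56 mm across, 75 mm high.
- carton: Bystander, leave it where it is; origin at the centre of its underside. Small cardboard carton, 70 x 100 x 60 mm high.
- parts_bin: Bystander, leave it where it is; origin at the centre of its underside. Small blue parts bin, 100 x 140 x 60 mm high.
- screwdriver: Bystander, leave it where it is; origin at its underside. Screwdriver lying on the bench.
- black_bin: Bystander, leave it where it is; origin at the centre of its underside. Small black bin, 120 x 90 x 55 mm high.
Mind the look-alikes: they are no part of the job. Leave any purple look-alike of the perch alone.

How it is judged:
On the way, in this order (a step that is already met when the one before it is completed fails the run):
1. the stand's plate lies wholly inside the outline, the clip still on its perch (x of stand_corner0 in the frame of outline between -0.096 and 0.096 m and y of stand_corner0 in the frame of outline between -0.076 and 0.076 m and x of stand_corner1 in the frame of outline between -0.096 and 0.096 m and y of stand_corner1 in the frame of outline between -0.076 and 0.076 m and x of stand_corner2 in the frame of outline between -0.096 and 0.096 m and y of stand_corner2 in the frame of outline between -0.076 and 0.076 m and x of stand_corner3 in the frame of outline between -0.096 and 0.096 m and y of stand_corner3 in the frame of outline between -0.076 and 0.076 m and distance of clip_grip from where it was at the start of the episode below 0.05 m and linear speed of stand below 0.02 m/s), for 0.2 s.
2. the clip is off its perch, squeezed open in the fingers (distance of clip_grip from where it was at the start of the episode above 0.06 m and value of joint clip_jaw above 0.4 rad and contact force between the fingers and clip above 1 N and contact force between clip and perch below 0.3 N), for 0.2 s.
At the end, for the whole second after the job is handed in: Plate corners inside the outline (1 mm over allowed); clip held in the fingers (>1 N), opened >= 0.40 rad, one pad each side of the card, pad points >= 10 mm below its top edge and within 35 mm of its middle; clip touches neither stand nor perch, fingers not the stand (< 0.3 N); all still (x of stand_corner0 in the frame of outline between -0.096 and 0.096 m and y of stand_corner0 in the frame of outline between -0.076 and 0.076 m and x of stand_corner1 in the frame of outline between -0.096 and 0.096 m and y of stand_corner1 in the frame of outline between -0.076 and 0.076 m and x of stand_corner2 in the frame of outline between -0.096 and 0.096 m and y of stand_corner2 in the frame of outline between -0.076 and 0.076 m and x of stand_corner3 in the frame of outline between -0.096 and 0.096 m and y of stand_corner3 in the frame of outline between -0.076 and 0.076 m and value of joint clip_jaw above 0.4 rad and contact force between the fingers and clip above 1 N and contact force between each of clip, the fingers and stand below 0.3 N and contact force between clip and perch below 0.3 N and ((x of clip_tip_a in the frame of card_edge below -0.003 m and x of clip_tip_b in the frame of card_edge above 0.003 m) or (x of clip_tip_a in the frame of card_edge above 0.003 m and x of clip_tip_b in the frame of card_edge below -0.003 m)) and z of each of clip_tip_a, clip_tip_b in the frame of card_edge below -0.01 m and y of clip_tip_a in the frame of card_edge between -0.035 and 0.035 m and y of clip_tip_b in the frame of card_edge between -0.035 and 0.035 m and linear speed of clip below 0.03 m/s and linear speed of stand below 0.02 m/s); the arm keeps its last pose, push and grip.
It fails at once if the stand is lifted (over 15 mm) or tipped (over 0.2 rad) (height (world z) of stand above 0.015 m or angle between stand's own z axis and vertical above 0.2 rad).
It fails at once if a bystander is pushed more than 30 mm away (distance of any of tape_roll, bolt_jar, carton, parts_bin, screwdriver, black_bin from where it was at the start of the episode above 0.03 m).
It also fails if it takes over 58 s, if anything falls off the work surface, if the arm or the gripper's body presses on something with over 40 N, if the wrist force passes 120 N, or if a joint passes its speed limit or range.

ROBOT

A 6-joint arm with a two-finger parallel gripper is mounted at the origin on the work surface. World frame = base frame: x ahead of the robot, y to its left, z up, the work surface at z = 0. Lengths are in m, angles in rad, forces in N, time in s.
With the tool pointing down it reaches from about 0.35 to 0.775 m from the base axis. Payload 7.3 kg.
Tool frame: the origin (TCP) lies at the centre of the arm's flange, where the gripper is bolted on; the fingertips stand 178 mm ahead of it and the grasp point (between the pads) lies 159 mm ahead of it; z points along the fingers, y is the line along which they close (so a half turn about z gives the same grasp; the last joint's range is limited). The gripper opens to 92 mm and grips with 3 to 60 N. Pads are 19 mm wide; open, the fingers measure 130 mm over their backs; the gripper's body (75 mm by 190 mm) begins 47 mm behind the grasp point.
Start: joints at [-1.361, 0.342, 1.524, -0, 1.275, -0.146], TCP at [0.183, -0.492, 0.405] pointing down, gripper open.
Joint ranges: [-2.53, 2.53], [-0.77, 2.02], [0.04, 2.7], [-1, 4.14], [0.28, 2.66], [-3.11, 3.11]. Speed limits (rad/s): [2.57, 2.57, 3.14, 3.14, 3.14, 3.14].

INTERFACE

Orientations are given as [roll, pitch, yaw] about the fixed x, y, z axes, in that order (R = Rz(yaw) Ry(pitch) Rx(roll)).
In Python, from cell import telemetry, vision, ticket gives the robot as it stands.
- The arm moves only by the shell command python3 -m crank 'ROWS' [FORCE]. ROWS is JSON, a list of rows, each a list of 5 numbers: the gripper command: -1 is shut, 1 is fully open, values between are in proportion, then the shift along the tool's x, y, z in mm, then the turn about the tool's z in rad. In form: [[fingers, dx, dy, dz, roll], ...]. A call has 1 to 12 rows; each row is the pose to reach, as a shift and turn from the pose commanded when the call began, along the tool's axes at that moment; what a row does not reach only later rows make up. A row lasts 1/12 s, in which the tool goes at most 41.7 mm and 7.16 degrees, less where a joint would pass 70% of its speed; a pose out of reach is approached as far as the arm can. A call with a gripper value outside its range is refused whole. The fingers move at their own pace and stop on an object; FORCE is the grip in N (left out, the last holds). Time passes only in rows, so rows that repeat a pose let the fingers close. It gives the time, the measured TCP pose, the force, the opening and the grip force at its end, in the units of the state.
- telemetry.observe(): the state, without advancing time (a new reading comes with each control period).
- vision.read_camera(name): name is "scene" or "top"; returns (picture, depth): 420x560x3 uint8, red, green, blue; 420x560 float32, m along the optical axis (not along the pixel's ray), 0 where there is no reading.
- vision.get_calibration(name): a dict with "camera_matrix" (3x3 intrinsics, pixels), "rvec" (rotation vector, rad) and "tvec" (3), from world to camera coordinates, as OpenCV has them. Camera axes: x right, y down, z forward; pixel columns grow to the right and rows downward; lengths in m; the calibration is good to about 2 mm. A picture is of the moment at which its call begins. get_calibration takes no time and is no camera call.
- ticket.hand_in(): hands the job in; it is judged then, once.
The state is a dict: "time": time; "qpos": joint angles; "qvel": joint speeds; "joint_efforts": joint torques, N m; "tool_pos": TCP position; "tool_rot": TCP orientation; "contact_force": force on the tool from outside, world axes, zero at the start; "torque": the same for the moment, N m; "opening": finger opening in m; "grip_force": force on a finger pad.
Only numpy, scipy, OpenCV 4.12 (cv2) and the standard library are available. Lean on these libraries where they do the work, as an engineer would, in place of code of your own. Each camera call takes 0.05 s, during which the arm holds its last target. There are 200 camera calls.

## Working session

There is one attempt and no reset: what is moved stays moved. The work goes in short steps, Python scripts to look and compute and a shell command to move; the robot and the scene stay as the last step left them, time stands still between calls to the robot, and variables do not carry over. Pictures are saved under pics/ and viewed, at most 13 in all, crops included, and the job is handed in when it is done.

```bash
mkdir -p pics
cat > h.py <<'E'
import numpy as np, cv2
from cell import telemetry, vision, ticket
def grab(n):
    im,d=vision.read_camera(n); return np.array(im),np.array(d)
def cal(n):
    c=vision.get_calibration(n); K=np.array(c["camera_matrix"],float); R=cv2.Rodrigues(np.array(c["rvec"],float))[0]; t=np.array(c["tvec"],float).ravel(); return K,R,t
def ray(n,uv,z):
    K,R,t=cal(n); uv=np.atleast_2d(uv).astype(float)
    d=(np.linalg.inv(K)@np.c_[uv,np.ones(len(uv))].T).T@R; o=-R.T@t
    return o+d*((z-o[2])/d[:,2])[:,None]
def cloud(n,d):
    K,R,t=cal(n); v,u=np.indices(d.shape); 
    p=np.stack([(u-K[0,2])/K[0,0]*d,(v-K[1,2])/K[1,1]*d,d],-1)
    return (p-t)@R
def proj(n,P):
    K,R,t=cal(n); q=(np.atleast_2d(P)@R.T+t)@K.T; return q[:,:2]/q[:,2:]
E
python3 - <<'E'
from h import *
for n in("top","scene"):
    im,d=grab(n); cv2.imwrite(f"pics/{n}0.png",im[:,:,::-1]); np.savez(f"pics/{n}0.npz",im=im,d=d)
    K,R,t=cal(n); print(n,-R.T@t,R[2],K[0,0])
print(telemetry.observe())
E
```

```text
top [0.42812565 0.0846701  1.32881913] [ 0.08196586 -0.0064152  -0.99661449] 435.72450508167867
scene [ 1.37016116 -0.77415716  0.92563923] [-0.58609651  0.57872674 -0.56706811] 535.6682076212803
{'time': 0.1, 'qpos': array([-1.36102605e+00,  3.42625487e-01,  1.52491155e+00, -3.79861122e-05,
        1.27537473e+00, -1.45979375e-01]), 'qvel': array([ 0.00200509, -0.00230614, -0.00371541, -0.0021071 ,  0.00191055,
       -0.00074681]), 'joint_efforts': array([ 1.67128022e-03, -4.32004559e+01, -2.44694406e+01,  7.19388225e-02,
        5.26062108e-02, -4.03878369e-05]), 'tool_pos': array([ 0.18285499, -0.49199973,  0.40413207]), 'tool_rot': array([-3.14028228e+00, -1.55941344e-04,  3.55760636e-01]), 'contact_force': array([-0.79416213, -0.6604656 ,  0.02976517]), 'torque': array([ 6.83575179e-05,  1.11427949e-02, -1.53691319e-02]), 'grip_force': 0.0, 'opening': 0.09133427049470003}
```

View pics/top0.png

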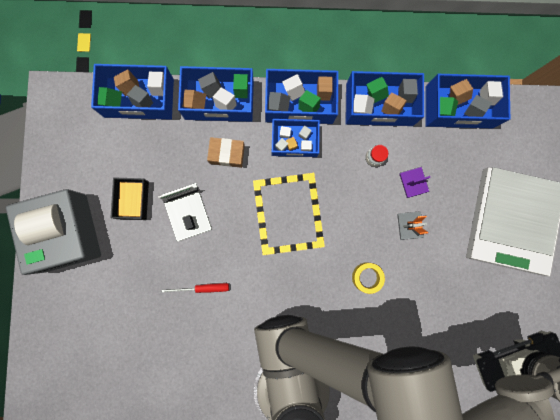

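View pics/scene0.png

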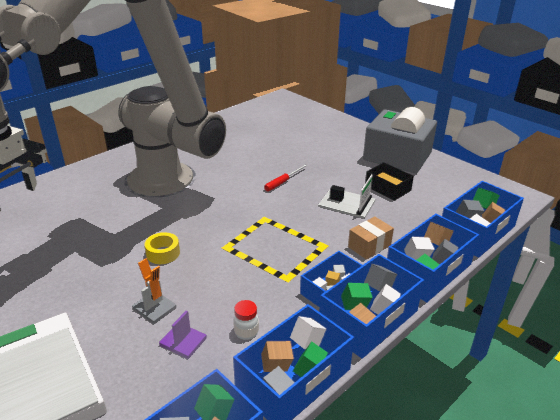

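The top view shows the stand (plate at 187,212, block at 190,222, card along 182,192), the outline at (288,214) and the orange clip on the grey perch at (412,225). Next to the clip is the purple look-alike at (415,182), which has no clip. Only the grey perch carries the orange clip, so that is the one meant.

Run:
```python
from h import *
z=np.load("pics/top0.npz"); im,d=z["im"],z["d"]; P=cloud("top",d)
hsv=cv2.cvtColor(im,cv2.COLOR_RGB2HSV); H,S,V=[hsv[...,i].astype(int) for i in range(3)]
u=np.arange(560)[None,:]; v=np.arange(420)[:,None]
box=lambda a,b,c,e:(u>=a)&(u<=c)&(v>=b)&(v<=e)
def pts(m): a=np.argwhere(m)[:,::-1]; return a
def rect(n,m,zz):
    w=ray(n,pts(m),zz)[:,:2]; r=cv2.minAreaRect((w*1000).astype(np.float32)); print(len(w),r,"mean",w.mean(0)); return r
y=(H>20)&(H<35)&(S>120)&(V>120)
print("outline");r=rect("top",y&box(248,168,330,260),0); print(cv2.boxPoints(r))
b=box(150,175,220,245)
zz=P[...,2]
print("zrange stand",np.percentile(zz[b&(d>0)],[1,20,50,80,99]))
print("plate"); m=b&(S<40)&(V>190)&(zz<.03); r=rect("top",m,.008); print(cv2.boxPoints(r))
blk=b&(V<70)&(zz>.035)&(zz<.06);print("block");rect("top",blk,.048)
crd=b&(zz>.075);print("card");rect("top",crd,.093)
o=(H<14)&(S>150)&(V>120)&box(390,205,440,245); print("clip"); print(len(pts(o)),P[o].min(0),P[o].max(0),np.median(P[o],0)); 
for lo,hi in((.03,.06),(.06,.09),(.09,.12),(.12,.16)):
    q=o&(zz>lo)&(zz<hi); print(lo,q.sum(),P[q].mean(0) if q.any() else 0)
g=box(395,205,430,245)&(S<60)&(zz>.006)&(zz<.03);print("perch base");r=rect("top",g,.012); print(cv2.boxPoints(r))
# scene view
z=np.load("pics/scene0.npz"); im2,d2=z["im"],z["d"]; P2=cloud("scene",d2); hsv=cv2.cvtColor(im2,cv2.COLOR_RGB2HSV); H,S,V=[hsv[...,i].astype(int) for i in range(3)]
o=(H<14)&(S>150)&(V>120)&box(130,250,170,310)&(P2[...,2]>.02); q=P2[o]; print("clip scene",len(q),q.min(0),q.max(0))
for lo in np.arange(.04,.15,.01):
    s=q[(q[:,2]>lo)&(q[:,2]<lo+.01)]; 
    if len(s): print(round(lo,2),len(s),s.min(0)[:2].round(3),s.max(0)[:2].round(3),s.mean(0)[:2].round(3))
a=cv2.resize(im[190:255,380:445],(390,390),interpolation=cv2.INTER_CUBIC); c=cv2.resize(im2[245:325,120:200],(390,390),interpolation=cv2.INTER_CUBIC)
cv2.imwrite("pics/crop1.png",np.hstack([a,c])[:,:,::-1])
```

```text
outline
1144 ((528.1736450195312, 24.87761688232422), (229.9723663330078, 190.00079345703125), 8.975841522216797) mean [0.52754312 0.02557065]
[[399.77377  100.77475 ]
 [429.41733  -86.89934 ]
 [656.5735   -51.019516]
 [626.92993  136.65457 ]]
zrange stand [-0.00588705 -0.00143624  0.00187393  0.00832364  0.08780044]
plate
1273 ((521.4735107421875, 340.4844970703125), (151.91517639160156, 119.69635009765625), 20.879043579101562) mean [0.51521036 0.3328669 ]
[[429.174   369.33173]
 [471.83334 257.49524]
 [613.773   311.63727]
 [571.11365 423.47375]]
block
27 ((524.04443359375, 335.8014831542969), (110.39602661132812, 71.48001098632812), 20.946718215942383) mean [0.50396299 0.32167576]
card
97 ((508.28411865234375, 320.75262451171875), (167.71591186523438, 167.0187225341797), 9.302297592163086) mean [0.56281011 0.34656156]
clip
127 [ 0.47267678 -0.35230542  0.04839969] [ 0.52009003 -0.32573789  0.13726208] [ 0.49136611 -0.33737894  0.1080435 ]
0.03 3 [ 0.50127905 -0.32761011  0.0545131 ]
0.06 13 [ 0.49920379 -0.33324873  0.08149889]
0.09 70 [ 0.49721028 -0.33807273  0.10273893]
0.12 41
[... 231 characters left out ...]
64]
 [ 562.11566 -299.03757]
 [ 442.14874 -298.57864]]
clip scene 353 [ 0.47229971 -0.35412153  0.0376547 ] [ 0.52322218 -0.32762196  0.13375233]
0.04 31 [ 0.506 -0.349] [ 0.516 -0.328] [ 0.511 -0.339]
0.05 29 [ 0.507 -0.351] [ 0.515 -0.329] [ 0.51  -0.339]
0.06 31 [ 0.505 -0.351] [ 0.513 -0.328] [ 0.51 -0.34]
0.07 27 [ 0.502 -0.35 ] [ 0.514 -0.328] [ 0.508 -0.339]
0.08 32 [ 0.484 -0.353] [ 0.513 -0.329] [ 0.503 -0.343]
0.09 41 [ 0.484 -0.353] [ 0.515 -0.328] [ 0.499 -0.343]
0.1 42 [ 0.48  -0.353] [ 0.517 -0.331] [ 0.49  -0.343]
0.11 51 [ 0.472 -0.354] [ 0.52 -0.33] [ 0.487 -0.343]
0.12 53 [ 0.473 -0.354] [ 0.521 -0.329] [ 0.491 -0.343]
0.13 10 [ 0.472 -0.353] [ 0.523 -0.331] [ 0.495 -0.342]
```

View pics/crop1.png

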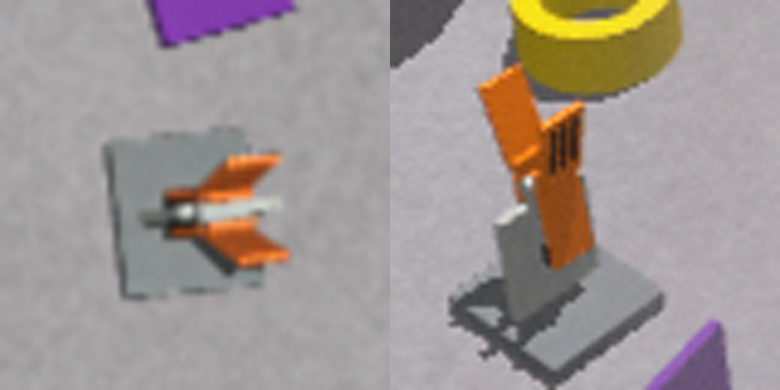

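The crop confirms the orange clip sits on the grey perch. The purple perch is separate and empty, so I'll leave it alone. Next I'll refine the plate, block and yaw, then move.

```bash
cat >> h.py <<'E'
def go(x,y,z,yaw):  # z, x, y of the grasp point
    s=telemetry.observe(); a=s["tool_rot"][2]; p=s["tool_pos"]
    R=cv2.Rodrigues(np.array([0,0,a]))[0]@np.diag([1,-1,-1.])
    dd=R.T@(np.array([x,y,z+.159])-p)*1000; r=(a-yaw+np.pi)%(2*np.pi)-np.pi
    print("shift mm",dd.round(1),"roll",round(r,3),"t",round(s["time"],2),"pos",p.round(4),"rot",s["tool_rot"].round(4),"open",round(s["opening"],4),"F",s["contact_force"].round(1),s["grip_force"])
def big(m):
    n,l,st,c=cv2.connectedComponentsWithStats(m.astype(np.uint8)); return l==1+np.argmax(st[1:,4])
def rectw(n,m,zz):
    a=np.argwhere(m)[:,::-1]; w=ray(n,a,zz)[:,:2]; r=cv2.minAreaRect((w*1000).astype(np.float32)); print(len(w),r); return r
E
cat > st.py <<'E'
from h import *
im,d=grab("top"); P=cloud("top",d); zz=P[...,2]
hsv=cv2.cvtColor(im,cv2.COLOR_RGB2HSV); H,S,V=[hsv[...,i].astype(int) for i in range(3)]
import sys
a=[int(k) for k in sys.argv[1:5]]
b=np.zeros(d.shape,bool); b[a[1]:a[3],a[0]:a[2]]=1
pl=big(b&(S<40)&(V>185)); print("plate");rectw("top",pl,.008)
print("block");rectw("top",big(b&(V<60)&(zz>.03)&(zz<.06)),.048)
crd=big(b&(zz>.07)&(zz<.11)); print("card");rectw("top",crd,.093); print(P[crd].mean(0))
cv2.imwrite("pics/st.png",cv2.resize(im[a[1]:a[3],a[0]:a[2]],None,fx=6,fy=6,interpolation=cv2.INTER_CUBIC)[:,:,::-1])
E
python3 st.py 150 175 215 245
python3 - <<'E'
from h import *
z=np.load("pics/top0.npz"); im,d=z["im"],z["d"]; P=cloud("top",d);zz=P[...,2]
hsv=cv2.cvtColor(im,cv2.COLOR_RGB2HSV); H,S,V=[hsv[...,i].astype(int) for i in range(3)]
b=np.zeros(d.shape,bool); b[208:244,394:432]=1
print("perch");g=big(b&(zz>.004)&(zz<.03)); rectw("top",g,.012); print(np.median(P[g],0))
z=np.load("pics/scene0.npz"); im2,d2=z["im"],z["d"]; P2=cloud("scene",d2); hsv=cv2.cvtColor(im2,cv2.COLOR_RGB2HSV); H,S,V=[hsv[...,i].astype(int) for i in range(3)]
b=np.zeros(d.shape,bool); b[250:310,130:172]=1
q=P2[b&(H<14)&(S>150)&(V>100)&(P2[...,2]>.03)]; s=q[(q[:,2]>.04)&(q[:,2]<.075)]
A=np.c_[s[:,1]+.34,s[:,2]-.06,np.ones(len(s))]; print("jaw b face x=a*dy+b*dz+c",np.linalg.lstsq(A,s[:,0],rcond=None)[0])
b=(P2[...,2]>.004)&(P2[...,2]<.03); b[:285]=0;b[322:]=0;b[:,:130]=0;b[:,178:]=0
rectw("scene",big(b&(S<60)),.012)
go(.5,-.3,.25,.364)
E
```

```text
plate
1244 ((509.5795593261719, 329.68634033203125), (123.33082580566406, 112.88680267333984), 19.75295639038086)
block
17 ((492.7701110839844, 311.2649230957031), (34.46958923339844, 5.125265121459961), 17.48180389404297)
card
85 ((574.19970703125, 353.6396179199219), (7.0438432693481445, 100.30521392822266), 20.79511260986328)
[0.57495319 0.35478834 0.08657829]
perch
445 ((502.36572265625, -344.01422119140625), (89.85928344726562, 73.54387664794922), 5.8710198402404785)
[ 0.49983279 -0.33509848  0.01193868]
jaw b face x=a*dy+b*dz+c [-0.1495012  -0.06997198  0.50993014]
635 ((505.2447509765625, -348.730224609375), (85.13352966308594, 74.28897857666016), 6.393318176269531)
shift mm [364.1 -69.5  -4.8] roll -0.008 t 0.15 pos [ 0.1829 -0.492   0.4042] rot [-3.1404e+00 -2.0000e-04  3.5580e-01] open 0.0917 F [ 0.2 -0.7 -0.6] 0.0
```

View pics/st.png

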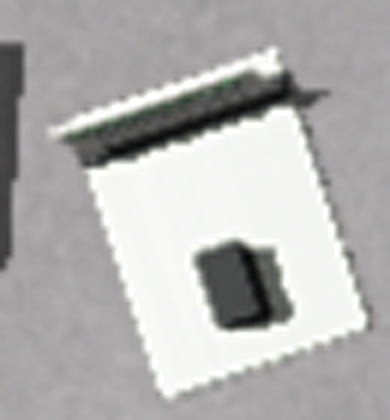

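The enlarged crop shows the card's top edge running roughly from (55,130) to (275,55) and the block's top face at about (232,285). Both agree with the numbers: block at about (0.490, 0.322), stand yaw about 0.363.

```bash
python3 -m crank '[[1,41,-8,0,0],[1,82,-16,0,0],[1,122,-24,0,0],[1,163,-31,0,0],[1,204,-39,0,0],[1,244,-47,0,0],[1,285,-55,0,0],[1,325,-62,0,0],[1,364,-70,0,0],[1,364,-70,0,0],[1,364,-70,0,0]]' 40; python3 -c "
from h import *
go(.49,.322,.15,.363); print(ray('top',[[188.5,222.5]],.048))"
```

```text
time: 1.07
tool_pos: [0.5012, -0.2981, 0.404]
tool_rot: [-3.141, 0.001, 0.36]
contact_force: [-0.2, -0.5, -0.1]
opening: 0.0919
grip_force: 0.0
shift mm [ 207.9 -584.4   95. ] roll -0.003 t 1.07 pos [ 0.5012 -0.2981  0.404 ] rot [-3.1408e+00  7.0000e-04  3.5970e-01] open 0.0919 F [-0.2 -0.5 -0.1] 0.0
[[0.48927901 0.31957024 0.048     ]]
```

```bash
python3 -m crank '[[1,13,-37,6,0],[1,26,-74,12,0],[1,39,-110,18,0],[1,52,-146,24,0],[1,65,-183,30,0],[1,78,-220,36,0],[1,91,-256,42,0],[1,104,-292,48,0],[1,117,-329,53,0],[1,130,-366,59,0],[1,143,-402,65,0],[1,156,-438,71,0]]'; python3 -c "
from h import *
go(.49,.321,.15,.363)"
```

```text
time: 2.07
tool_pos: [0.4929, 0.1656, 0.3336]
tool_rot: [3.141, 0.0, 0.354]
contact_force: [1.2, -0.3, -0.5]
opening: 0.0919
grip_force: 0.0
shift mm [  51.1 -146.8   24.6] roll -0.009 t 2.07 pos [0.4929 0.1656 0.3336] rot [3.141e+00 1.000e-04 3.540e-01] open 0.0919 F [ 1.2 -0.3 -0.5] 0.0
```

```bash
python3 -m crank '[[1,13,-37,6,0],[1,26,-74,12,0],[1,39,-110,18,0],[1,51,-147,25,-0.006],[1,51,-147,25,-0.006],[1,51,-147,25,-0.006]]'; python3 -c "
from h import *
go(.49,.321,.034,.363)
im,d=grab('top'); p=proj('top',[[.49,.321,.05]]); print(p)
im2,d2=grab('scene'); p=proj('scene',[[.49,.321,.05]])[0].astype(int); print(p)
cv2.imwrite('pics/a.png',cv2.resize(im2[p[1]-60:p[1]+50,p[0]-60:p[0]+80],None,fx=4,fy=4)[:,:,::-1])"
```

```text
time: 2.57
tool_pos: [0.4897, 0.3212, 0.3078]
tool_rot: [3.141, 0.002, 0.364]
contact_force: [0.2, -0.5, 0.0]
opening: 0.0916
grip_force: 0.0
shift mm [  0.3   0.3 114.8] roll 0.001 t 2.57 pos [0.4897 0.3212 0.3078] rot [3.1409e+00 1.6000e-03 3.6380e-01] open 0.0916 F [ 0.2 -0.5  0. ] 0.0
[[187.89839494 222.20617307]]
[336 187]
```

View pics/a.png

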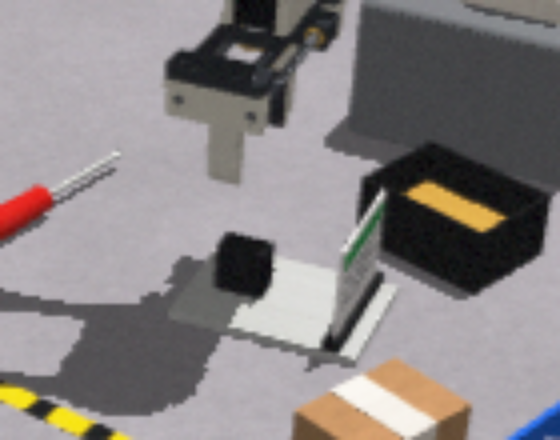

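The crop shows the open gripper above the black block (245,265), with the near finger at (225,150), clear of the card. Going down now.

```bash
python3 -m crank '[[1,0,0,40,0],[1,0,0,75,0],[1,0,0,100,0],[1,0,0,114,0],[1,0,0,114,0],[0,0,0,114,0],[-1,0,0,114,0],[-1,0,0,114,0],[-1,0,0,114,0],[-1,0,0,114,0],[-1,0,0,114,0],[-1,0,0,114,0]]' 40; python3 -c "
from h import *
go(.4935,.0195,.034,.157)"; python3 st.py 150 175 215 245
```

```text
time: 3.67
tool_pos: [0.49, 0.3208, 0.195]
tool_rot: [3.142, -0.001, 0.362]
contact_force: [-0.3, 0.0, -0.2]
opening: 0.0497
grip_force: 0.0
shift mm [-103.4  283.     2. ] roll 0.205 t 3.67 pos [0.49   0.3208 0.195 ] rot [ 3.1415e+00 -6.0000e-04  3.6200e-01] open 0.0497 F [-0.3  0.  -0.2] 0.0
plate
250 ((516.392578125, 405.462890625), (25.314422607421875, 93.4354019165039), 24.988521575927734)
blockTraceback (most recent call last):
  File "st.py", line 8, in <module>
    print("block");rectw("top",big(b&(V<60)&(zz>.03)&(zz<.06)),.048)
                               ~~~^^^^^^^^^^^^^^^^^^^^^^^^^^^^
  File "h.py", line 23, in big
    n,l,st,c=cv2.connectedComponentsWithStats(m.astype(np.uint8)); return l==1+np.argmax(st[1:,4])
                                                                               ~~~~~~~~~^^^^^^^^^^
    return _wrapfunc(a, 'argmax', axis=axis, out=out, **kwds)
    return bound(*args, **kwds)
ValueError: attempt to get argmax of an empty sequence
```

```bash
python3 -m crank '[[-1,0,0,0,0],[-1,0,0,0,0],[-1,0,0,0,0],[-1,0,0,0,0],[-1,0,0,0,0],[-1,0,0,0,0],[-1,0,0,0,0],[-1,0,0,0,0]]' 40; python3 -c "
from h import *
go(.4935,.0195,.036,.157)"
```

```text
time: 4.38
tool_pos: [0.4899, 0.3208, 0.1946]
tool_rot: [-3.142, 0.0, 0.362]
contact_force: [-0.2, 1.5, -0.3]
opening: 0.0237
grip_force: 39.8
shift mm [-103.3  283.1   -0.4] roll 0.205 t 4.38 pos [0.4899 0.3208 0.1946] rot [-3.1416e+00  1.0000e-04  3.6190e-01] open 0.0237 F [-0.2  1.5 -0.3] 39.836817383766174
```

The grip holds the block (opening 23.7 mm, 40 N). Now dragging.

```bash
python3 -m crank '[[-1,-4,10,0,0],[-1,-11,30,0,0.02],[-1,-20,55,0,0.04],[-1,-29,80,0,0.06],[-1,-38,105,0,0.08],[-1,-48,131,0,0.1],[-1,-57,156,0,0.12],[-1,-66,181,0,0.14],[-1,-75,206,0,0.16],[-1,-84,231,0,0.18],[-1,-90,248,0,0.195],[-1,-95,260,0,0.205]]' && python3 -m crank '[[-1,-4,11,0,0],[-1,-5.5,19,0,0],[-1,-5.5,19,0,0],[-1,-5.5,19,0,0]]'; python3 -c "
from h import *
go(.4935,.0195,.036,.157)"
python3 - <<'E'
from h import *
im,d=grab("top"); im2,d2=grab("scene")
a=cv2.resize(im[160:270,235:345],(400,400),interpolation=cv2.INTER_CUBIC); b=cv2.resize(im2[180:290,215:325],(400,400),interpolation=cv2.INTER_CUBIC)
cv2.imwrite("pics/b.png",np.hstack([a,b])[:,:,::-1])
E
```

```text
time: 5.38
tool_pos: [0.4929, 0.0417, 0.1946]
tool_rot: [3.141, 0.0, 0.155]
contact_force: [0.2, 1.4, -2.7]
opening: 0.0238
grip_force: 39.8
time: 5.72
tool_pos: [0.4905, 0.0241, 0.1946]
tool_rot: [3.141, 0.0, 0.156]
contact_force: [0.2, -0.7, -2.5]
opening: 0.024
grip_force: 39.8
shift mm [ 2.2  5.  -0.4] roll -0.001 t 5.72 pos [0.4905 0.0241 0.1946] rot [3.1414e+00 4.0000e-04 1.5620e-01] open 0.024 F [ 0.2 -0.7 -2.5] 39.829992055892944
```

View pics/b.png

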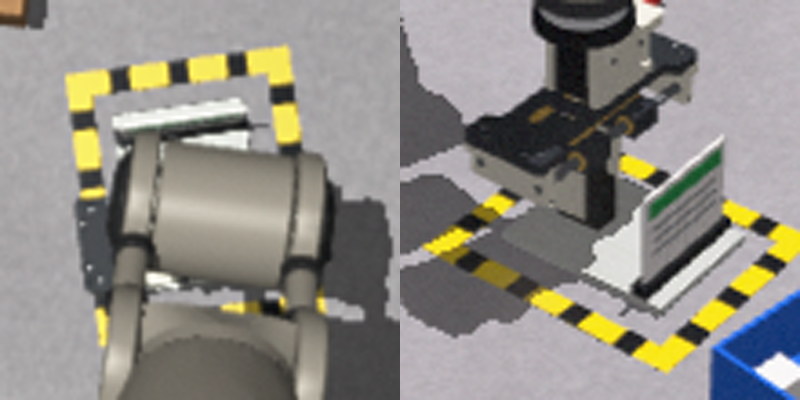

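The stand is inside the outline, with the card at crop (180,115) and the right view showing even margins. I'll make a small correction, release and rise.

```bash
python3 -m crank '[[-1,1,3,0,0],[-1,2,5,0,0],[-1,2,5,0,0],[-1,2,5,0,0],[0.2,2,5,0,0],[0.5,2,5,0,0],[0.5,2,5,0,0],[0.5,2,5,0,0],[0.5,2,5,0,0],[0.5,2,5,0,0]]' && python3 -m crank '[[1,0,0,-20,0],[1,0,0,-60,0],[1,0,0,-100,0],[1,0,0,-140,0],[1,0,0,-160,0],[1,0,0,-160,0]]'; python3 -c "
from h import *
go(.4975,-.34,.24,1.571+.11)"
```

```text
time: 6.65
tool_pos: [0.4935, 0.0197, 0.1948]
tool_rot: [3.141, -0.0, 0.157]
contact_force: [-0.3, 0.1, 0.3]
opening: 0.0594
grip_force: 0.0
time: 7.15
tool_pos: [0.4943, 0.0197, 0.3598]
tool_rot: [3.139, -0.01, 0.157]
contact_force: [1.2, 0.3, -0.3]
opening: 0.091
grip_force: 0.0
shift mm [-53.1 355.7 -39.2] roll -1.524 t 7.15 pos [0.4943 0.0197 0.3598] rot [ 3.1388 -0.0097  0.1569] open 0.091 F [ 1.2  0.3 -0.3] 0.0
```

```bash
python3 -m crank '[[1,-4,28,-4,-0.11],[1,-8,56,-8,-0.22],[1,-12,84,-12,-0.33],[1,-17,112,-16,-0.44],[1,-21,140,-20,-0.55],[1,-25,168,-24,-0.66],[1,-29,196,-28,-0.77],[1,-33,224,-32,-0.88],[1,-38,252,-36,-0.99],[1,-42,280,-39,-1.1],[1,-46,308,-39,-1.21],[1,-50,336,-39,-1.32]]'
python3 - <<'E'
from h import *
go(.4975,-.34,.2,1.571+.12)
z=np.load("pics/top0.npz"); im,d=grab("top"); P=cloud("top",d); zz=P[...,2]
hsv=cv2.cvtColor(im,cv2.COLOR_RGB2HSV); H,S,V=[hsv[...,i].astype(int) for i in range(3)]
b=np.zeros(d.shape,bool); b[180:248,262:316]=1
print("plate",rectw("top",big(b&(S<40)&(V>185)),.008))
crd=big(b&(zz>.07)&(zz<.11)); print("card");rectw("top",crd,.093); print(P[crd].mean(0))
y=np.zeros(d.shape,bool); y[168:260,248:330]=1; print("outline",rectw("top",y&(H>20)&(H<35)&(S>120)&(V>120),0))
cv2.imwrite("pics/c.png",cv2.resize(im[160:270,235:345],None,fx=5,fy=5,interpolation=cv2.INTER_CUBIC)[:,:,::-1])
E
```

```text
time: 8.15
tool_pos: [0.4962, -0.3214, 0.3928]
tool_rot: [-3.141, -0.001, 1.482]
contact_force: [0.8, -0.1, 0.7]
opening: 0.0917
grip_force: 0.0
shift mm [-18.4   2.9  33.8] roll -0.209 t 8.15 pos [ 0.4962 -0.3214  0.3928] rot [-3.1407e+00 -6.0000e-04  1.4821e+00] open 0.0917 F [ 0.8 -0.1  0.7] 0.0
1302 ((515.9613647460938, 23.278366088867188), (124.00791931152344, 113.44316864013672), 9.596724510192871)
plate ((515.9613647460938, 23.278366088867188), (124.00791931152344, 113.44316864013672), 9.596724510192871)
card
69 ((583.3675537109375, 35.37107849121094), (5.694839000701904, 95.8661117553711), 9.6968994140625)
[0.58410767 0.03544438 0.08766713]
1144 ((528.1736450195312, 24.87761688232422), (229.9723663330078, 190.00079345703125), 8.975841522216797)
outline ((528.1736450195312, 24.87761688232422), (229.9723663330078, 190.00079345703125), 8.975841522216797)
```

View pics/c.png

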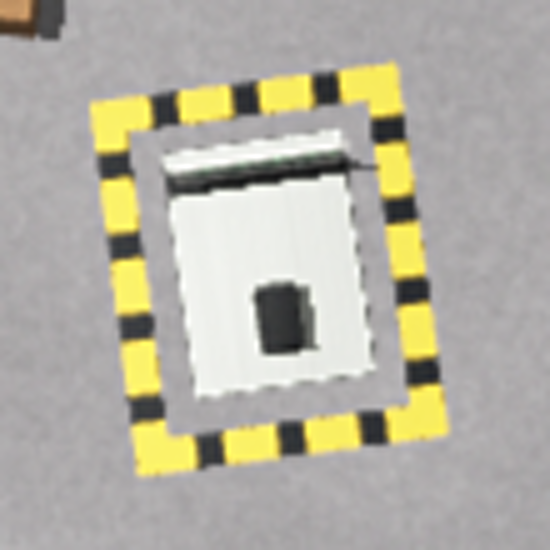

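The stand lies well inside the tape: in this crop the plate spans (165,135) to (375,395) with even margins. Now the clip.

```bash
python3 -m crank '[[1,-9,1.5,10,-0.1],[1,-18.5,3,20,-0.209],[1,-18.5,3,34,-0.209],[1,-18.5,3,34,-0.209],[1,-18.5,3,34,-0.209]]'
python3 - <<'E'
from h import *
go(.4975,-.3405,.118,1.571+.12)
im2,d2=grab("scene"); P2=cloud("scene",d2); hsv=cv2.cvtColor(im2,cv2.COLOR_RGB2HSV); H,S,V=[hsv[...,i].astype(int) for i in range(3)]
p=proj("scene",[.4975,-.34,.118])[0].astype(int)
b=np.zeros(d2.shape,bool); b[250:310,130:172]=1
q=P2[b&(H<14)&(S>150)&(V>60)&(P2[...,2]>.03)]; print(len(q))
s=q[q[:,2]>.118]; r=cv2.minAreaRect((s[:,:2]*1000).astype(np.float32)); print(r, np.percentile(q[:,2],[95,98,100]))
cv2.imwrite("pics/d.png",cv2.resize(im2[p[1]-60:p[1]+50,p[0]-65:p[0]+65],None,fx=4,fy=4,interpolation=cv2.INTER_CUBIC)[:,:,::-1])
E
```

```text
time: 8.62
tool_pos: [0.4976, -0.3384, 0.3583]
tool_rot: [-3.139, -0.002, 1.685]
contact_force: [-0.3, -0.6, 0.9]
opening: 0.0917
grip_force: 0.0
shift mm [-2.1 -0.3 81.3] roll -0.006 t 8.62 pos [ 0.4976 -0.3384  0.3583] rot [-3.1395e+00 -2.4000e-03  1.6846e+00] open 0.0917 F [-0.3 -0.6  0.9] 0.0
385
((926.71435546875, -541.813720703125), (42.042999267578125, 1000.3733520507812), 64.75432586669922) [0.13017616 0.13116761 0.92563923]
```

View pics/d.png

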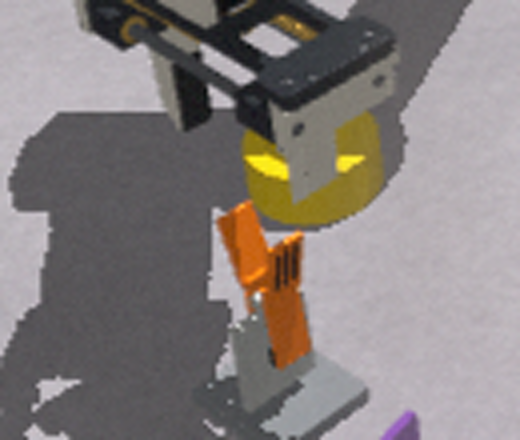

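The crop shows the fingers open on either side of the handles (handle tops at (240,210) and (290,240)), so I'm going down. Tape roll and purple perch are both clear of the fingers.

```bash
python3 -m crank '[[1,-2,0,30,0],[1,-2,0,55,0],[1,-2,0,73,0],[1,-2,0,82,0],[1,-2,0,82,0],[-1,-2,0,82,0],[-1,-2,0,82,0],[-1,-2,0,82,0],[-1,-2,0,82,0],[-1,-2,0,82,0],[-1,-2,0,82,0],[-1,-2,0,82,0]]' 30 && python3 -m crank '[[-1,0,0,0,0],[-1,0,0,0,0],[-1,0,0,0,0],[-1,0,0,0,0],[-1,0,0,0,0],[-1,0,0,0,0],[-1,0,0,0,0],[-1,0,0,0,0]]'
```

```text
time: 9.67
tool_pos: [0.498, -0.3407, 0.278]
tool_rot: [3.141, 0.0, 1.686]
contact_force: [-1.1, 0.2, -0.3]
opening: 0.0498
grip_force: 0.1
time: 10.33
tool_pos: [0.4988, -0.341, 0.2797]
tool_rot: [3.138, 0.003, 1.686]
contact_force: [2.6, 0.9, 7.8]
opening: 0.0211
grip_force: 30.0
```

Squeezed to the stop (21 mm, 30 N). Lifting slowly, then checking.

```bash
python3 -m crank '[[-1,0,0,-5,0],[-1,0,0,-12,0],[-1,0,0,-22,0],[-1,0,0,-40,0],[-1,0,0,-65,0],[-1,0,0,-95,0],[-1,0,0,-120,0],[-1,0,0,-130,0],[-1,0,0,-130,0],[-1,0,0,-130,0]]'
python3 - <<'E'
from h import *
go(.57,.035,.24,1.571+.163)
im2,d2=grab("scene"); P=cloud("scene",d2); s=telemetry.observe(); hsv=cv2.cvtColor(im2,cv2.COLOR_RGB2HSV); H,S,V=[hsv[...,i].astype(int) for i in range(3)]
g=s["tool_pos"]-[0,0,.159]; p=proj("scene",g)[0].astype(int)
b=np.zeros(d2.shape,bool); b[p[1]-40:p[1]+75,p[0]-40:p[0]+40]=1
m=b&(H<14)&(S>150)&(V>60)&(d2>0)&(np.abs(P-g).max(-1)<.12); q=P[m]-g; print(g,len(q),q.min(0),q.max(0))
for lo in np.arange(-.09,.03,.01):
    k=q[(q[:,2]>lo)&(q[:,2]<lo+.01)]
    if len(k): print(round(lo,2),len(k),k.min(0)[:2].round(3),k.max(0)[:2].round(3))
cv2.imwrite("pics/e.png",cv2.resize(im2[p[1]-50:p[1]+80,p[0]-70:p[0]+70],None,fx=4.5,fy=4.5,interpolation=cv2.INTER_CUBIC)[:,:,::-1])
E
```

```text
time: 11.17
tool_pos: [0.4978, -0.3405, 0.4073]
tool_rot: [-3.141, -0.0, 1.686]
contact_force: [-0.5, -0.4, -1.0]
opening: 0.0214
grip_force: 30.0
shift mm [364.8 114.8   8.3] roll -0.048 t 11.17 pos [ 0.4978 -0.3405  0.4073] rot [-3.1413e+00 -2.0000e-04  1.6858e+00] open 0.0214 F [-0.5 -0.4 -1. ] 29.987190663814545
[ 0.49775291 -0.34046285  0.24715526] 331 [-0.01637559 -0.03227518 -0.07855881] [0.0434711  0.0150406  0.05359705]
-0.08 34 [-0.016 -0.013] [0.023 0.013]
-0.07 50 [-0.016 -0.013] [0.021 0.015]
-0.06 54 [-0.012 -0.013] [0.02  0.014]
-0.05 42 [-0.008 -0.012] [0.018 0.013]
-0.04 37 [-0.008 -0.011] [0.015 0.014]
-0.03 44 [-0.008 -0.012] [0.015 0.012]
-0.02 13 [-0.008 -0.011] [-0.004 -0.003]
-0.01 18 [-0.01  -0.012] [ 0.013 -0.004]
-0.0 22 [-0.009 -0.012] [0.014 0.001]
0.01 15 [-0.011 -0.012] [0.015 0.001]
```

View pics/e.png

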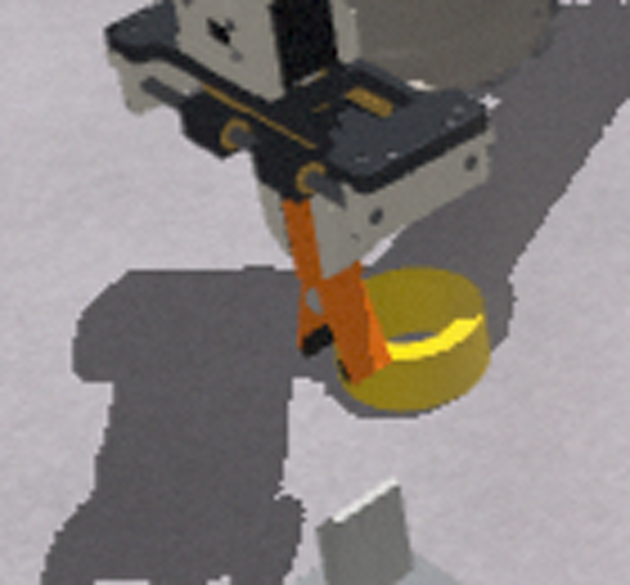

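The clip hangs open in the fingers, clear of the perch: jaw ends at (315,345) and (365,375), with the blade empty below. Carrying it to above the card.

```bash
python3 -m crank '[[-1,20,7,0,0],[-1,50,17,0,0],[-1,80,28,0,0],[-1,112,39,0,0],[-1,144,51,0,0],[-1,176,62,0,0],[-1,208,73,0,0],[-1,240,84,0,-0.01],[-1,272,96,0,-0.02],[-1,304,107,0,-0.03],[-1,334,117,10,-0.04],[-1,352,124,20,-0.048]]' && python3 -m crank '[[-1,11,4,8,0],[-1,11,4,8,0],[-1,11,4,8,0],[-1,11,4,8,0],[-1,11,4,8,0]]'
cat > m.py <<'E'
from h import *
import sys
go(.583,.0345,.1465,1.571+.163)
s=telemetry.observe(); g=s["tool_pos"]-[0,0,.159]
im2,d2=grab("scene"); P=cloud("scene",d2); hsv=cv2.cvtColor(im2,cv2.COLOR_RGB2HSV); H,S,V=[hsv[...,i].astype(int) for i in range(3)]
p=proj("scene",g)[0].astype(int)
R=np.array([[np.cos(.163),np.sin(.163)],[-np.sin(.163),np.cos(.163)]])
m=(H<14)&(S>150)&(V>60)&(d2>0)&(np.abs(P-g).max(-1)<.1); q=P[m]-g; q[:,:2]=q[:,:2]@R.T; q=q[(np.abs(q[:,1])<.03)&(np.abs(q[:,0])<.035)]
print("clip rel grasp, card axes")
for lo in np.arange(-.085,.03,.01):
    k=q[(q[:,2]>lo)&(q[:,2]<lo+.01)]
    if len(k): print(round(lo,3),len(k),k.min(0)[:2].round(4),k.max(0)[:2].round(4))
c=P-np.array([.583,.0345,0]); cc=c[...,:2]@R.T
w=(S<60)&(V>130)&(np.abs(cc[...,0])<.02)&(np.abs(cc[...,1])<.06)&(P[...,2]>.04)&(P[...,2]<.11)
k=cc[w]; print("card",len(k),np.percentile(k,[2,50,98],axis=0).round(4).tolist(),"ztop",np.percentile(P[w][:,2],[98,99.5]))
cv2.imwrite("pics/%s.png"%sys.argv[1],cv2.resize(im2[p[1]-40:p[1]+100,p[0]-80:p[0]+70],None,fx=4,fy=4,interpolation=cv2.INTER_CUBIC)[:,:,::-1])
E
python3 m.py f
```

```text
time: 12.22
tool_pos: [0.5807, 0.0263, 0.3857]
tool_rot: [-3.139, -0.001, 1.736]
contact_force: [-0.8, 0.2, -1.0]
opening: 0.0213
grip_force: 30.0
time: 12.63
tool_pos: [0.583, 0.0333, 0.3801]
tool_rot: [3.141, 0.001, 1.732]
contact_force: [-0.4, -0.3, -0.7]
opening: 0.0219
grip_force: 30.0
shift mm [ 1.2  0.2 74.6] roll -0.002 t 12.63 pos [0.583  0.0333 0.3801] rot [3.1412e+00 6.0000e-04 1.7319e+00] open 0.0219 F [-0.4 -0.3 -0.7] 29.987156689167023
clip rel grasp, card axes
-0.085 8 [-0.018  -0.0102] [0.022  0.0129]
-0.075 33 [-0.0189 -0.012 ] [0.0241 0.0129]
-0.065 32 [-0.0177 -0.0109] [0.0203 0.0127]
-0.055 24 [-0.0111 -0.0114] [0.0171 0.0105]
-0.045 18 [ 0.0082 -0.0126] [0.0143 0.0115]
-0.035 35 [-0.0095 -0.014 ] [0.0119 0.0129]
-0.025 21 [-0.0109 -0.0103] [0.0121 0.0066]
-0.015 22 [-0.0107 -0.0138] [0.0111 0.0095]
-0.005 26 [-0.0111 -0.0131] [0.013  0.0138]
0.005 36 [-0.0288 -0.0148] [0.0115 0.0114]
0.015 5 [-0.0091 -0.0092] [0.0101 0.0092]
card 156 [[-0.0011, -0.0499], [0.0019, 0.0024], [0.0047, 0.052]] ztop [0.09548713 0.09646985]
```

View pics/f.png

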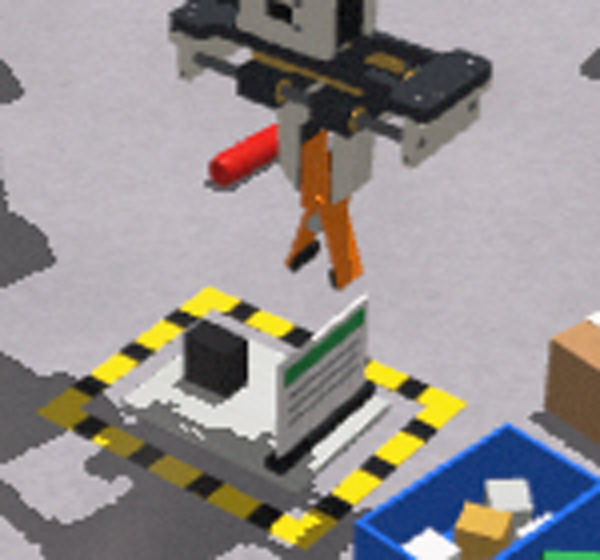

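The open jaws at (300,265) and (345,285) sit above the card's top edge, which runs from (275,360) to (365,300), and the numbers agree within 2 mm. Lowering.

```bash
python3 -m crank '[[-1,1,0,12,0],[-1,1,0,26,0],[-1,1,0,40,0],[-1,1,0,52,0],[-1,1,0,62,0],[-1,1,0,70,0],[-1,1,0,74,0],[-1,1,0,74,0],[-1,1,0,74,0],[-1,1,0,74,0],[-1,1,0,74,0],[-1,1,0,74,0]]'; python3 m.py g
```

```text
time: 13.68
tool_pos: [0.5829, 0.0358, 0.3063]
tool_rot: [3.141, 0.0, 1.734]
contact_force: [-0.4, 1.1, -0.8]
opening: 0.0215
grip_force: 30.0
shift mm [-1.3 -0.1  0.8] roll -0.0 t 13.68 pos [0.5829 0.0358 0.3063] rot [3.1406e+00 3.0000e-04 1.7339e+00] open 0.0215 F [-0.4  1.1 -0.8] 29.987230002880096
clip rel grasp, card axes
-0.085 8 [ 0.0184 -0.0094] [0.0241 0.0093]
-0.075 26 [-0.0166 -0.01  ] [0.0219 0.0134]
-0.065 32 [-0.0152 -0.0114] [0.0209 0.0166]
-0.055 18 [-0.0108 -0.0118] [0.0156 0.0141]
-0.045 20 [-0.0051 -0.0149] [0.016  0.0097]
-0.035 26 [-0.0086 -0.0128] [0.0121 0.0101]
-0.025 19 [-0.0115 -0.0118] [0.012  0.0081]
-0.015 17 [-0.0083 -0.0134] [0.0125 0.0081]
-0.005 21 [-0.0093 -0.0132] [0.0134 0.0129]
0.005 22 [-0.0123 -0.0111] [0.0118 0.0117]
0.015 4 [-0.0087 -0.0117] [0.012  0.0054]
card 95 [[-0.0009, -0.0511], [0.0018, -0.0273], [0.0047, 0.0508]] ztop [0.09548088 0.09583187]
```

View pics/g.png

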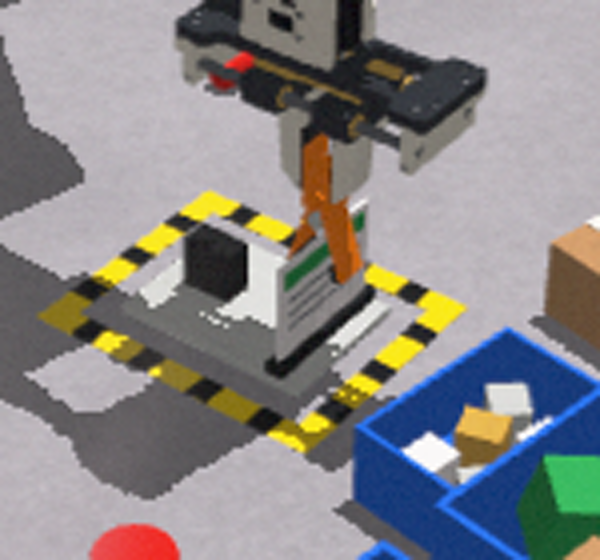

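The jaws straddle the card: jaw b is in front at (345,255), jaw a behind at (300,240), and the barrel is clear of the top edge. Handing in.

```bash
python3 -c "
from cell import ticket
print(ticket.hand_in())"
```

```text
the job is handed in; nothing more can be done
None
```

The job is handed in: by the final camera check the stand lies inside the tape outline and the clip is held squeezed open around the middle of the card's top edge, pads about 18 mm below it and clear of the card; the hand-in returned no verdict.

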